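Check the ratchet of a hemostat

TASK

Check the ratchet of the hemostat on its stand: squeeze its two handles together until the ratchet catches, and let go so that it stays locked by itself. Then release it by pressing its solid round thumb plate straight down, sideways to the jaws, so that the handles spring open again. Leave the scissors on the other stand alone.

Things in the scene. Friction and masses are not known exactly. Their poses are not given: they have to be found in the camera images.
- hemostat: steel hemostat lying level on a fixed grey stand, short blunt jaws, toothed bar between its handles, one handle ending in a solid round plate. Origin on the worktop under it, x from handles to jaws, y left, z up. Mid-plane z = 60, 6 thick; pivot x = 25 (top z = 69), jaw tips x = 65, handle ends x = -70 mm. Base x -35 to 55, y +-28, 10 high. The handles swing level about the pivot, sprung open.
- finger_ring (a point): centre of the open ring (24 mm outside, 6 thick) ending the left handle; open: (-70, 21.5, 60) mm in the hemostat's frame; moves freely level only. Ring and plate centres: open 43 mm apart (67 over the outer edges); squeezed together (20 N is plenty) the ratchet catches at 36.5 and again at 33 mm and holds; they stop at about 30.5 (54 over the edges). Pressing this ring releases nothing.
- thumb_plate (a point): centre of the solid round plate (24 mm across, 6 thick, flat top 3 mm above this point) ending the right handle; open: (-70, -21.5, 60) mm in the hemostat's frame. It also flexes down, about 1 N per mm, to a stop at 8.5 mm; 3 mm takes the teeth out of mesh, 5 to 7 mm is a sure press; it rises again when let go. Out of mesh, each handle springs open once nothing holds it.
- scissors: bystander: plain rigid steel scissors on an equal stand, same frame and handle size, with two open rings, no toothed bar and longer pointed blades (tips x = 87 mm). Not to be handled.

How it is judged:
By the outcome, as a careful person would: the job done as asked, in the order asked, and still so for the second after the job is handed in, with the robot touching nothing.
It also fails if it takes over 38 s, if anything falls off the work surface, if the arm or the gripper's body presses on something with over 40 N, if the wrist force passes 120 N, or if a joint passes its speed limit or range.

ROBOT

A 6-joint arm with a two-finger parallel gripper is mounted at the origin on a cart in front of the work surface, level with it; the furniture and walls round the work are solid. World frame = base frame: x ahead of the robot, y to its left, z up, the work surface at z = 0. Lengths are in m, angles in rad, forces in N, time in s.
With the tool pointing down it reaches from about 0.3 to 0.775 m from the base axis. Payload 14.6 kg.
Tool frame: the origin (TCP) lies midway between the tips of the shut fingers; the grasp point (between the pads) lies 19 mm behind it (ctrl.pinch_z is the distance from the TCP to the grasp point, in m); z points along the fingers, y is the line along which they close (so a half turn about z gives the same grasp; the last joint's range is limited). The gripper opens to 94 mm and grips with 3 to 60 N. Pads are 16 mm wide; open, the fingers measure 119 mm over their backs; the gripper's body (75 mm by 177 mm) begins 78 mm behind the grasp point.
Start: joints at [1.27, 0.3, 1.521, -0, 1.321, -0.067], TCP at [0.127, 0.535, 0.205] pointing down, gripper open.
Joint ranges: [-3.03, 3.03], [-0.79, 2.21], [0.23, 2.52], [-1.04, 4.18], [0, 3.07], [-2.55, 2.55]. Speed limits (rad/s): [2.22, 2.22, 2.57, 3.14, 3.14, 3.14].

INTERFACE

Orientations are given as [roll, pitch, yaw] about the fixed x, y, z axes, in that order (R = Rz(yaw) Ry(pitch) Rx(roll)).
In Python, from station import ctrl gives the robot as it stands.
- The arm moves only by the tool jog_arm, never from a script. Its argument "motion" is a list of rows, each a list of 7 numbers: the shift along the tool's x, y, z in m, then the turn, a rotation vector about the tool's x, y, z in rad, then the opening, from -1 (shut) to 1 (fully open). In form: [[tx, ty, tz, rx, ry, rz, gripper], ...]. A call has 1 to 5 rows; each row shifts and turns the commanded pose from where the row before left it, along the tool's axes as they then stand; what a row does not reach is not made up. A row lasts 1/10 s, in which the tool goes at most 50 mm and 8.59 degrees, less where a joint would pass 70% of its speed; a pose out of reach is approached as far as the arm can. A call is refused whole if a number of a shift passes 0.05 or a number of a turn 0.15, either way. A call with a gripper value outside its range is refused whole. The fingers move at their own pace and stop on an object; "squeeze" is the grip in N (left out, the last holds). Time passes only in rows, so rows that do not move let the fingers close. It gives the time, the measured TCP pose, the force, the opening and the grip force at its end, in the units of the state.
- ctrl.get_obs(): the state, without advancing time (a new reading comes with each control period).
- ctrl.camera(name): name is "side" or "top"; returns the picture (384x512x3 uint8, red, green, blue); there is no depth.
- ctrl.camera_model(name): a dict with "intrinsics" (3x3 intrinsics, pixels), "k1" (the pictures are not rectified: a ray, as slopes to the right and down, at radius r is drawn at 1 + k1 r^2 times it, then the intrinsics apply), "rvec" (rotation vector, rad) and "tvec" (3), from world to camera coordinates, as OpenCV has them. Camera axes: x right, y down, z forward; pixel columns grow to the right and rows downward; lengths in m; the calibration is good to about 2 mm. A picture is of the moment at which its call begins. camera_model takes no time and is no camera call.
- ctrl.hand_in(): hands the job in; it is judged then, once.
The state is a dict: "time_s": time; "qpos": joint angles; "joint_vel": joint speeds; "tau": joint torques, N m; "ee_pos": TCP position; "eef_rot": TCP orientation; "force": force on the tool from outside, world axes, zero at the start; "moment": the same for the moment, N m; "grip_width": finger opening in m; "grip_force": force on a finger pad.
Only numpy, scipy, OpenCV 4.12 (cv2) and the standard library are available. Lean on these libraries where they do the work, as an engineer would, in place of code of your own. Each camera call takes 0.05 s, during which the arm holds its last target. There are 200 camera calls.

## Working session

There is one attempt and no reset: what is moved stays moved. The work goes in short steps, Python scripts to look and compute and a tool call to move; the robot and the scene stay as the last step left them, time stands still between calls to the robot, and variables do not carry over. Pictures are saved under pics/ and viewed, at most 10 in all, crops included, and the job is handed in when it is done.

Besides the shell and the picture viewer there is one more tool, called by a JSON object that holds its "op" and its "data", one argument or row to a line. jog_arm: Moves the arm, as the interface text tells. Its arguments: {"type":"object","properties":{"motion":{"type":"array"},"squeeze":{"type":"number"}},"required":["motion"]}

```bash
mkdir -p pics; ls
python3 - <<'E'
from station import ctrl
import cv2,numpy as np
for n in("top","side"):
    im=ctrl.camera(n); cv2.imwrite(f"pics/{n}0.png",cv2.resize(im[:,:,::-1],(800,600),interpolation=cv2.INTER_CUBIC))
    m=ctrl.camera_model(n);print(n,m)
    R=cv2.Rodrigues(np.array(m['rvec']))[0];print(-R.T@np.array(m['tvec']))
o=ctrl.get_obs();print(o, ctrl.pinch_z)
E
```

```text
pics
top {'intrinsics': array([[424.87232594,   0.        , 254.21146835],
       [  0.        , 424.87232594, 195.72012731],
       [  0.        ,   0.        ,   1.        ]]), 'k1': -0.011140027557148557, 'rvec': array([ 2.13162662, -2.16346082,  0.15499112]), 'tvec': array([-0.06977579,  0.58040287,  0.84731374])}
[ 0.45252591 -0.07657125  0.92143034]
side {'intrinsics': array([[470.2401935 ,   0.        , 257.40504528],
       [  0.        , 470.2401935 , 192.06282796],
       [  0.        ,   0.        ,   1.        ]]), 'k1': -0.00155832771462705, 'rvec': array([ 2.30529558, -1.06264078,  0.345283  ]), 'tvec': array([-0.43677083,  0.34358277,  0.69965856])}
[ 0.17949914 -0.42590442  0.76467344]
{'time_s': 0.1, 'qpos': array([ 1.27039888e+00,  3.00405935e-01,  1.52146793e+00,  1.10103380e-05,
        1.32068880e+00, -6.65864297e-02]), 'joint_vel': array([ 3.85389528e-04, -1.03610587e-03, -1.52568004e-03,  5.84731638e-04,
        2.12109232e-03,  6.41837673e-05]), 'tau': array([ 6.51384162e-04, -5.32651448e+01, -3.53277326e+01,  7.08998716e-02,
        2.35902099e-02, -1.16010588e-04]), 'ee_pos': array([0.12735769, 0.5348342 , 0.20496994]), 'eef_rot': array([-3.14062550e+00, -7.51833093e-05,  2.90777887e+00]), 'force': array([-0.01167914, -0.29160702,  0.40290144]), 'moment': array([-0.02575966,  0.03467825,  0.00069451]), 'grip_force': 0.0, 'grip_width': 0.09372639159441361} 0.0188
```

View pics/top0.png

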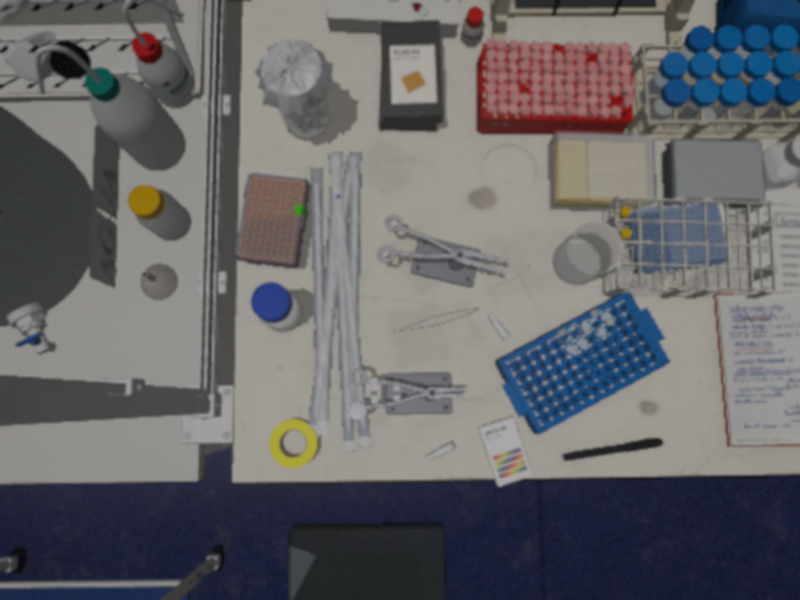

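View pics/side0.png

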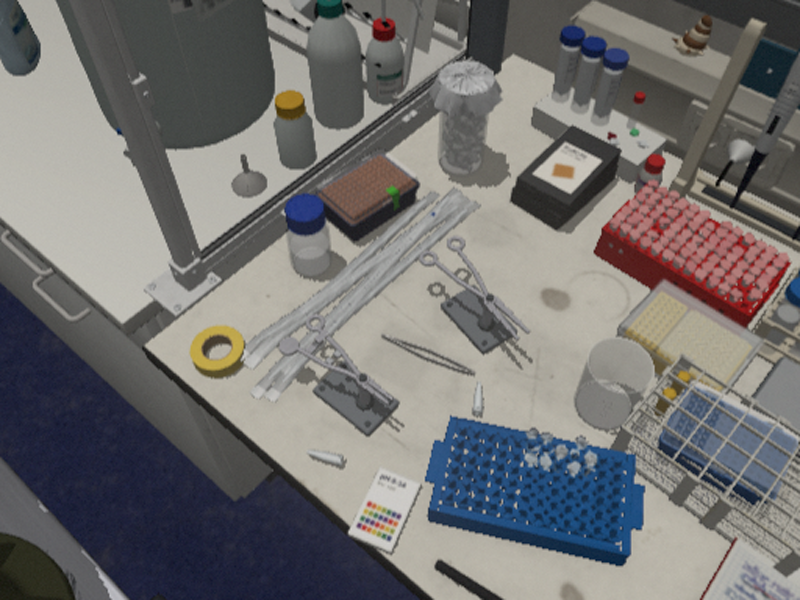

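The hemostat is the lower instrument: top view about (410,393), side view about (340,370), with its solid plate near side (290,345). The scissors are at top (445,250). I'll enlarge both hemostat views.

```bash
cat > h.py <<'E'
import cv2,numpy as np
from station import ctrl
def ray(n,u,v):
    m=ctrl.camera_model(n);K=m['intrinsics'];R=cv2.Rodrigues(np.array(m['rvec']))[0]
    p=cv2.undistortPoints(np.array([[[u,v]]],float),K,np.array([m['k1'],0,0,0,0.]))[0,0]
    return -R.T@m['tvec'],R.T@np.array([p[0],p[1],1])
def atz(n,u,v,z):
    c,d=ray(n,u,v);return c+d*(z-c[2])/d[2]
def proj(n,P):
    m=ctrl.camera_model(n)
    return cv2.projectPoints(np.array(P,float).reshape(-1,3),m['rvec'],m['tvec'],m['intrinsics'],np.array([m['k1'],0,0,0,0.]))[0][:,0]
def crop(n,x,y,w,h,s,f):
    im=ctrl.camera(n)[y:y+h,x:x+w,::-1]
    cv2.imwrite(f,cv2.resize(im,None,fx=s,fy=s,interpolation=cv2.INTER_CUBIC))
    return im
E
python3 - <<'E'
from h import *
a=crop("top",215,225,100,50,7.9,"pics/a.png");
b=crop("side",165,190,100,100,6,"pics/b.png")
A=cv2.resize(a,(700,350),interpolation=cv2.INTER_CUBIC);B=cv2.resize(b,(600,600),interpolation=cv2.INTER_CUBIC)
cv2.imwrite("pics/a.png",A)
E
```

```text
(no output)
```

View pics/a.png

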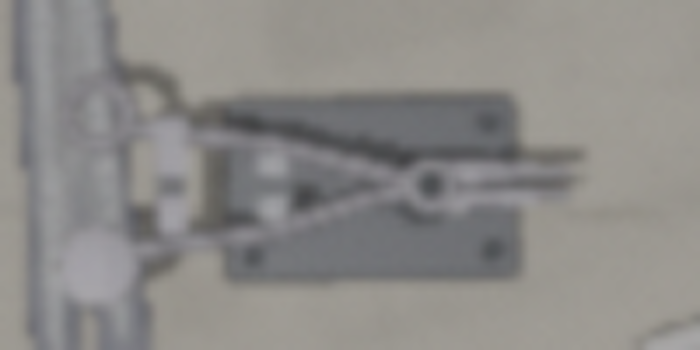

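View pics/b.png

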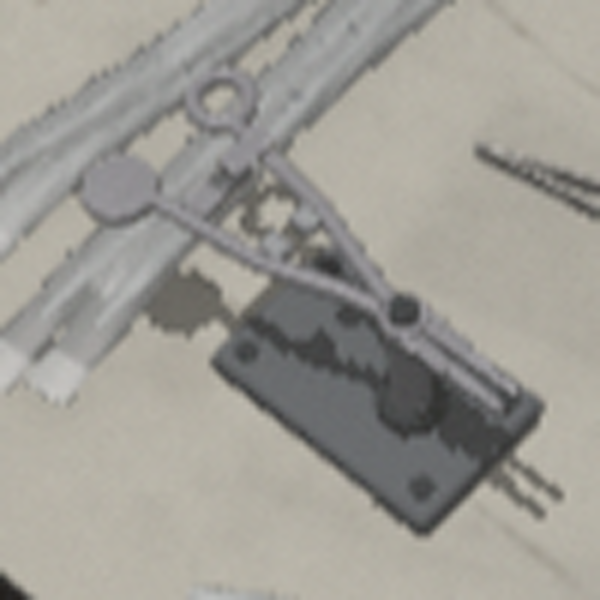

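In the top crop the plate is at (98,268), the ring at (105,107) and the pivot at (432,184). In the side crop they are at (120,188), (221,100) and (404,309).

Run:
```python
from h import *
T={'plate':(98,268,.063),'ring':(105,107,.063),'pivot':(432,184,.069)}
S={'plate':(120,188),'ring':(221,100),'pivot':(404,309)}
Q={}
for k in T:
    u,v,z=T[k];a=atz("top",215+u/7,225+v/7,z);b=atz("side",165+S[k][0]/6,190+S[k][1]/6,z)
    c1,d1=ray("top",215+u/7,225+v/7);c2,d2=ray("side",165+S[k][0]/6,190+S[k][1]/6)
    t=np.linalg.lstsq(np.c_[d1,-d2],c2-c1,rcond=None)[0]
    Q[k]=(a+b)/2;print(k,a.round(4),b.round(4),'tri',((c1+d1*t[0]+c2+d2*t[1])/2).round(4))
m=(Q['plate']+Q['ring'])/2;x=Q['pivot']-m;print('mid',m,'yaw',np.arctan2(x[1],x[0]),'len',np.hypot(*x[:2]),'sep',np.linalg.norm(Q['plate']-Q['ring']))
d=Q['ring']-Q['plate'];print(np.arctan2(d[1],d[0])-np.pi/2)
```

```text
plate [ 0.4407 -0.026   0.063 ] [ 0.44   -0.0291  0.063 ] tri [ 0.4412 -0.0261  0.0585]
ring [ 0.4864 -0.0283  0.063 ] [ 0.4821 -0.0295  0.063 ] tri [ 0.4856 -0.0272  0.0574]
pivot [ 0.463  -0.1214  0.069 ] [ 0.4616 -0.1237  0.069 ] tri [ 0.4632 -0.1218  0.0648]
mid [ 0.46230336 -0.02821738  0.063     ] yaw -1.5709155767875287 len 0.09432752351776486 sep 0.04388777278339469
-1.6022928950250335
```

Run:
```python
from h import *
for p in [(183,445),(232,445),(232,388),(183,418),(215,400),(205,455)]: print('top',p,atz("top",p[0]*.64,p[1]*.64,0).round(3),atz("top",p[0]*.64,p[1]*.64,.05).round(3))
for p in [(148,290),(183,312),(218,280),(185,262),(172,258),(205,250)]: print('side',p,atz("side",p[0]*.64,p[1]*.64,0).round(3),atz("side",p[0]*.64,p[1]*.64,.05).round(3))
```

```text
top (183, 445) [0.398 0.216 0.   ] [0.401 0.201 0.05 ]
top (232, 445) [0.397 0.149 0.   ] [0.4   0.137 0.05 ]
top (232, 388) [0.474 0.151 0.   ] [0.473 0.139 0.05 ]
top (183, 418) [0.434 0.217 0.   ] [0.435 0.202 0.05 ]
top (215, 400) [0.458 0.174 0.   ] [0.458 0.161 0.05 ]
top (205, 455) [0.384 0.186 0.   ] [0.388 0.172 0.05 ]
side (148, 290) [0.404 0.21  0.   ] [0.39  0.169 0.05 ]
side (183, 312) [0.411 0.147 0.   ] [0.396 0.11  0.05 ]
side (218, 280) [0.475 0.153 0.   ] [0.456 0.115 0.05 ]
side (185, 262) [0.466 0.211 0.   ] [0.448 0.169 0.05 ]
side (172, 258) [0.46 0.23 0.  ] [0.441 0.187 0.05 ]
side (205, 250) [0.498 0.206 0.   ] [0.477 0.165 0.05 ]
```

{"op": "jog_arm", "data": {
  "motion": [
    [0,-0.03,0,0,0,0,1],
    [0,-0.03,0,0,0,0,1],
    [0,-0.03,0,0,0,0,1],
    [0,-0.03,0,0,0,0,1],
    [0,-0.03,0,0,0,0,1]
  ]
}}

```text
time_s: 0.7
ee_pos: [0.0924, 0.3879, 0.2052]
eef_rot: [-3.141, 0.0, 2.908]
force: [-0.2, 0.2, 0.9]
grip_width: 0.0939
grip_force: 0.0
```

{"op": "jog_arm", "data": {
  "motion": [
    [0,-0.03,0,0,0,0,1],
    [0,-0.03,0,0,0,0,1],
    [0,-0.025,0,0,0,0,1],
    [0,0,0,0,0,0,1]
  ]
}}

```text
time_s: 1.1
ee_pos: [0.0725, 0.3048, 0.2056]
eef_rot: [3.141, 0.0, 2.908]
force: [-0.1, -0.2, 1.7]
grip_width: 0.0941
grip_force: 0.0
```

{"op": "jog_arm", "data": {
  "motion": [
    [-0.0375,-0.0023,0,0,0,0.12,1],
    [-0.0375,-0.0023,0,0,0,0.12,1],
    [-0.0375,-0.0023,0,0,0,0.12,1],
    [-0.0375,-0.0023,0,0,0,0.12,1],
    [-0.0375,-0.0023,0,0,0,0.12,1]
  ]
}}

```text
time_s: 1.6
ee_pos: [0.2338, 0.2113, 0.2055]
eef_rot: [3.141, 0.0, 2.303]
force: [0.5, 0.2, 0.2]
grip_width: 0.0941
grip_force: 0.0
```

{"op": "jog_arm", "data": {
  "motion": [
    [-0.0375,-0.0023,0,0,0,0.12,1],
    [-0.0375,-0.0023,0,0,0,0.12,1],
    [-0.0375,-0.0023,0,0,0,0.12,1],
    [-0.0375,-0.0023,0,0,0,0.12,1],
    [-0.0375,-0.0023,0,0,0,0.12,1]
  ]
}}

```text
time_s: 2.1
ee_pos: [0.3113, 0.0427, 0.2055]
eef_rot: [3.141, -0.0, 1.703]
force: [0.4, 0.5, 0.3]
grip_width: 0.0945
grip_force: 0.0
```

{"op": "jog_arm", "data": {
  "motion": [
    [-0.0375,-0.0023,0,0,0,0.12,1],
    [0,0,0,0,0,0,1]
  ]
}}

```text
time_s: 2.3
ee_pos: [0.3139, 0.0035, 0.2055]
eef_rot: [-3.142, 0.001, 1.578]
force: [-0.5, -0.2, 0.4]
grip_width: 0.0944
grip_force: 0.0
```

{"op": "jog_arm", "data": {
  "motion": [
    [-0.008,0.037,0,0,0,0.013,1],
    [-0.008,0.037,0,0,0,0,1],
    [-0.008,0.037,0.02,0,0,0,1],
    [-0.0075,0.037,0.04,0,0,0,1],
    [0,0,0.04,0,0,0,1]
  ]
}}

```text
time_s: 2.8
ee_pos: [0.4614, -0.023, 0.1076]
eef_rot: [3.14, 0.0, 1.576]
force: [0.2, -0.1, -0.3]
grip_width: 0.0938
grip_force: 0.0
```

{"op": "jog_arm", "data": {
  "motion": [
    [0,0,0.02,0,0,0,1],
    [0,0,0,0,0,0,1]
  ]
}}

```text
time_s: 3.0
ee_pos: [0.457, -0.0222, 0.0863]
eef_rot: [-3.136, -0.001, 1.576]
force: [-0.3, 1.2, -0.3]
grip_width: 0.0944
grip_force: 0.0
```

Run:
```python
from h import *
a=crop("side",150,165,130,100,5,"pics/c.png");b=crop("top",200,195,130,100,5,"pics/c2.png")
im=np.hstack([cv2.imread("pics/c.png")[:, :],cv2.imread("pics/c2.png")]);cv2.imwrite("pics/c3.png",cv2.resize(np.vstack([cv2.imread("pics/c.png"),cv2.imread("pics/c2.png")]),(390*2-0,600)) if 0 else cv2.resize(im,(800,308)))
o=ctrl.get_obs();print(o['ee_pos'],o['eef_rot'])
```

```text
[ 0.45864168 -0.02256627  0.0896495 ] [ 3.14141004e+00 -4.31978497e-05  1.57593248e+00]
```

View pics/c.png

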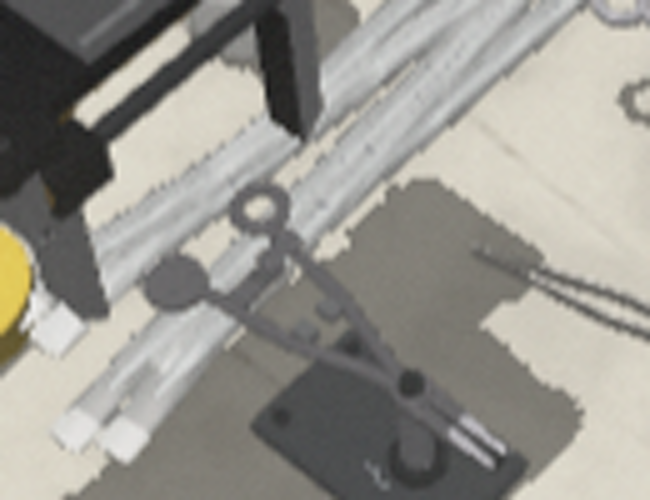

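The fingers straddle the handles: near tip at crop (95,318), far tip at (305,140), plate at (176,283), ring at (260,208). I'll compare the model with these positions before descending.

Run:
```python
from h import *
p=np.array([.4586,-.0226,.0896])
for s in(1,-1):
  for a in(.047,.0595):
    for y in(.008,-.008):
      q=proj("side",p+[s*a,y,0])[0];print(s,a,y,((q-[150,165])*5).round(0))
for u,v in[(176,283),(260,208)]: print(atz("side",150+u/5,165+v/5,.063).round(4))
```

```text
1 0.047 0.008 [268. 104.]
1 0.047 -0.008 [300. 127.]
1 0.0595 0.008 [292.  83.]
1 0.0595 -0.008 [324. 105.]
-1 0.047 0.008 [ 76. 269.]
-1 0.047 -0.008 [108. 295.]
-1 0.0595 0.008 [ 49. 293.]
-1 0.0595 -0.008 [ 81. 319.]
[ 0.4399 -0.0297  0.063 ]
[ 0.4824 -0.0296  0.063 ]
```

{"op": "jog_arm", "data": {
  "motion": [
    [-0.0055,0.004,0,0,0,0.008,1],
    [0,0,0,0,0,0,1],
    [0,0,0,0,0,0,1],
    [0,0,0,0,0,0,1]
  ]
}}

```text
time_s: 3.5
ee_pos: [0.4623, -0.0286, 0.0895]
eef_rot: [3.141, 0.0, 1.567]
force: [-1.3, 0.5, 0.5]
grip_width: 0.0939
grip_force: 0.0
```

Run:
```python
from h import *
crop("side",150,165,130,100,6,"pics/d.png")
o=ctrl.get_obs();p=o['ee_pos'];print(p,o['eef_rot'])
for s in(1,-1):
  for a in(.047,.0595):
    for y in(.008,-.008):
      q=proj("side",p+[s*a,y,0])[0];print(s,a,y,((q-[150,165])*6).round(0))
```

```text
[ 0.46222182 -0.02857162  0.08944808] [3.14097426e+00 1.01920567e-04 1.56678270e+00]
1 0.047 0.008 [345. 128.]
1 0.047 -0.008 [383. 155.]
1 0.0595 0.008 [373. 103.]
1 0.0595 -0.008 [412. 130.]
-1 0.047 0.008 [115. 327.]
-1 0.047 -0.008 [154. 357.]
-1 0.0595 0.008 [ 83. 355.]
-1 0.0595 -0.008 [121. 386.]
```

View pics/d.png

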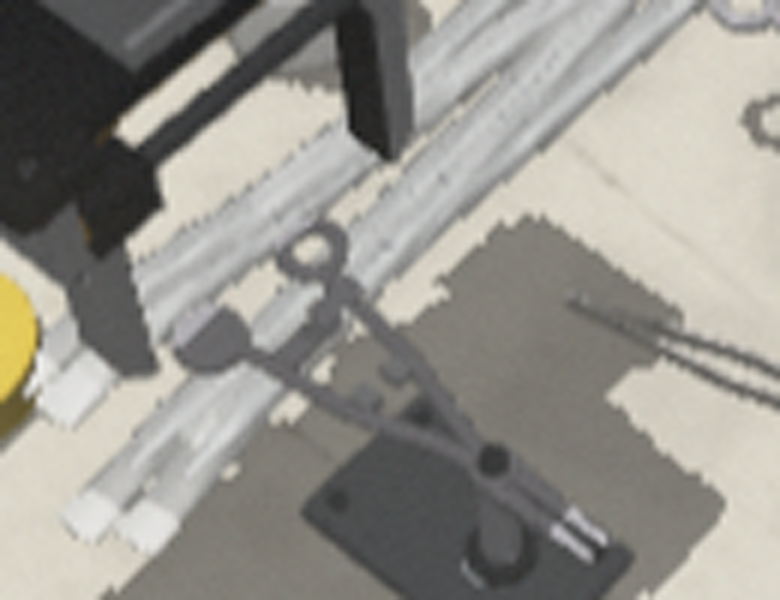

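Finger tips match the model within 3 mm and the handles are centred between them. Descending.

{"op": "jog_arm", "data": {
  "motion": [
    [0.0015,0,0.012,0,0,0,1],
    [0,0,0.012,0,0,0,1],
    [0,0,0.012,0,0,0,1],
    [0,0,0.011,0,0,0,1],
    [0,0,0,0,0,0,1]
  ]
}}

```text
time_s: 4.05
ee_pos: [0.4612, -0.0269, 0.0402]
eef_rot: [-3.139, -0.0, 1.567]
force: [0.6, 0.3, 0.7]
grip_width: 0.094
grip_force: 0.0
```

{"op": "jog_arm", "data": {
  "motion": [
    [0,0,0,0,0,0,0.5],
    [0,0,0,0,0,0,0.45],
    [0,0,0,0,0,0,0.4],
    [0,0,0,0,0,0,0.4]
  ],
  "squeeze": 20
}}

```text
time_s: 4.45
ee_pos: [0.4624, -0.027, 0.0424]
eef_rot: [3.141, 0.0, 1.567]
force: [1.9, 0.9, 0.6]
grip_width: 0.0668
grip_force: 0.6
```

{"op": "jog_arm", "data": {
  "motion": [
    [0,0,0,0,0,0,0.3],
    [0,0,0,0,0,0,0.2],
    [0,0,0,0,0,0,0.1],
    [0,0,0,0,0,0,0.05],
    [0,0,0,0,0,0,0.05]
  ],
  "squeeze": 20
}}

```text
time_s: 4.95
ee_pos: [0.4625, -0.0264, 0.0423]
eef_rot: [3.141, -0.001, 1.566]
force: [3.4, 8.6, 0.1]
grip_width: 0.0514
grip_force: 20.0
```

{"op": "jog_arm", "data": {
  "motion": [
    [0,0,0,0,0,0,0.05],
    [0,0,0,0,0,0,0.05],
    [0,0,0,0,0,0,0.05]
  ]
}}

```text
time_s: 5.25
ee_pos: [0.4626, -0.0264, 0.0423]
eef_rot: [3.14, -0.001, 1.566]
force: [4.0, 9.0, 0.6]
grip_width: 0.051
grip_force: 20.0
```

{"op": "jog_arm", "data": {
  "motion": [
    [0,0,0,0,0,0,0.15],
    [0,0,0,0,0,0,0.2],
    [0,0,0,0,0,0,0.25],
    [0,0,0,0,0,0,0.3],
    [0,0,0,0,0,0,0.4]
  ]
}}

```text
time_s: 5.75
ee_pos: [0.4619, -0.0272, 0.042]
eef_rot: [-3.141, 0.0, 1.567]
force: [-0.5, 1.0, -0.3]
grip_width: 0.0649
grip_force: 0.0
```

{"op": "jog_arm", "data": {
  "motion": [
    [0,0,0,0,0,0,0.8],
    [0,0,0,0,0,0,1],
    [0,0,0,0,0,0,1],
    [0,0,0,0,0,0,1]
  ]
}}

```text
time_s: 6.15
ee_pos: [0.4621, -0.027, 0.0421]
eef_rot: [-3.141, 0.0, 1.567]
force: [-0.2, -0.1, -0.5]
grip_width: 0.0928
grip_force: 0.0
```

Run:
```python
from h import *
crop("side",165,190,100,100,6,"pics/e.png")
o=ctrl.get_obs();print(o['ee_pos'],o['force'],o['grip_width'])
```

```text
[ 0.46212797 -0.0270644   0.04208532] [-0.41003021 -0.97038778 -1.0962455 ] 0.09335691173966008
```

View pics/e.png

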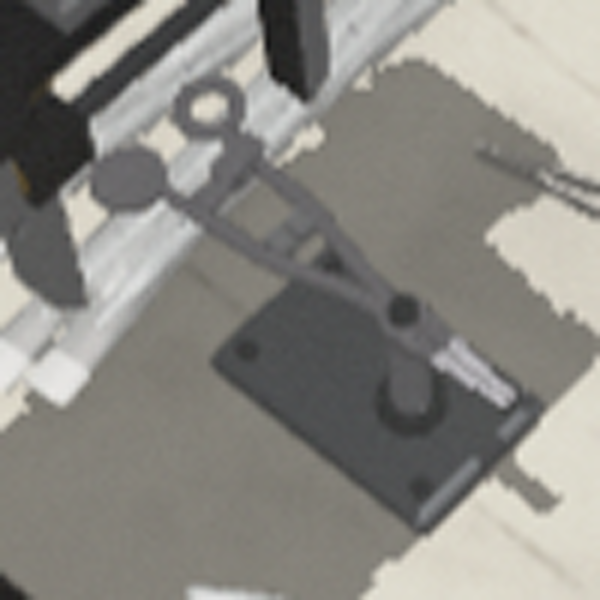

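The ratchet is locked: plate at crop (129,179), ring at (210,108), which is about 34 mm apart. The fingers are clear. I'll rise, shut them and go above the plate.

Run:
```python
from h import *
for u,v in[(129,179),(210,108),(403,310)]: print(atz("side",165+u/6,190+v/6,.063).round(4))
```

```text
[ 0.444  -0.0288  0.063 ]
[ 0.4778 -0.0291  0.063 ]
[ 0.4636 -0.1211  0.063 ]
```

{"op": "jog_arm", "data": {
  "motion": [
    [0,0,-0.012,0,0,0,1],
    [0,0,-0.014,0,0,0,1],
    [0,0,-0.014,0,0,0,1],
    [0,0,-0.014,0,0,0,1],
    [0,0,0,0,0,0,0]
  ]
}}

```text
time_s: 6.7
ee_pos: [0.4631, -0.0271, 0.0983]
eef_rot: [3.138, 0.0, 1.567]
force: [-0.2, 0.6, 0.5]
grip_width: 0.0891
grip_force: 0.0
```

{"op": "jog_arm", "data": {
  "motion": [
    [0.001,-0.009,0,0,0,0,-1],
    [0,-0.009,0,0,0,0,-1],
    [0,0,0,0,0,0,-1],
    [0,0,0,0,0,0,-1],
    [0,0,0,0,0,0,-1]
  ]
}}

```text
time_s: 7.2
ee_pos: [0.4442, -0.026, 0.096]
eef_rot: [-3.142, -0.0, 1.567]
force: [-0.6, 0.7, 0.1]
grip_width: 0.0495
grip_force: 0.0
```

{"op": "jog_arm", "data": {
  "motion": [
    [0,0,0,0,0,0,-1],
    [0,0,0,0,0,0,-1],
    [0,0,0,0,0,0,-1]
  ]
}}

```text
time_s: 7.5
ee_pos: [0.4442, -0.026, 0.096]
eef_rot: [-3.142, 0.0, 1.567]
force: [0.3, 0.5, -0.3]
grip_width: 0.0253
grip_force: 0.0
```

{"op": "jog_arm", "data": {
  "motion": [
    [0,0,0,0,0,0,-1],
    [0,0,0,0,0,0,-1],
    [0,0,0,0,0,0,-1],
    [0,0,0,0,0,0,-1]
  ]
}}

```text
time_s: 7.9
ee_pos: [0.4441, -0.026, 0.0961]
eef_rot: [-3.142, 0.0, 1.567]
force: [0.3, -0.6, -0.0]
grip_width: 0.0007
grip_force: 0.0
```

{"op": "jog_arm", "data": {
  "motion": [
    [0,0,0.012,0,0,0,-1],
    [0,0,0.01,0,0,0,-1],
    [0,0,0.006,0,0,0,-1],
    [0,0,0,0,0,0,-1],
    [0,0,0,0,0,0,-1]
  ]
}}

```text
time_s: 8.4
ee_pos: [0.4441, -0.026, 0.0679]
eef_rot: [-3.141, -0.0, 1.567]
force: [0.2, -0.1, -0.7]
grip_width: 0.0002
grip_force: 0.0
```

{"op": "jog_arm", "data": {
  "motion": [
    [0,0,0.003,0,0,0,-1],
    [0,0,0.002,0,0,0,-1],
    [0,0,0,0,0,0,-1],
    [0,0,0,0,0,0,-1]
  ]
}}

```text
time_s: 8.8
ee_pos: [0.4442, -0.026, 0.0631]
eef_rot: [3.142, 0.0, 1.567]
force: [0.5, -0.6, 0.1]
grip_width: 0.0005
grip_force: 0.0
```

Run:
```python
from h import *
crop("side",165,190,100,100,6,"pics/f.png")
o=ctrl.get_obs();print(o['ee_pos'],o['force'],o['grip_width'])
```

```text
[ 0.44419471 -0.02598512  0.06316938] [-0.18486596 -0.71976023 -0.50405843] 0.000342267167557485
```

View pics/f.png

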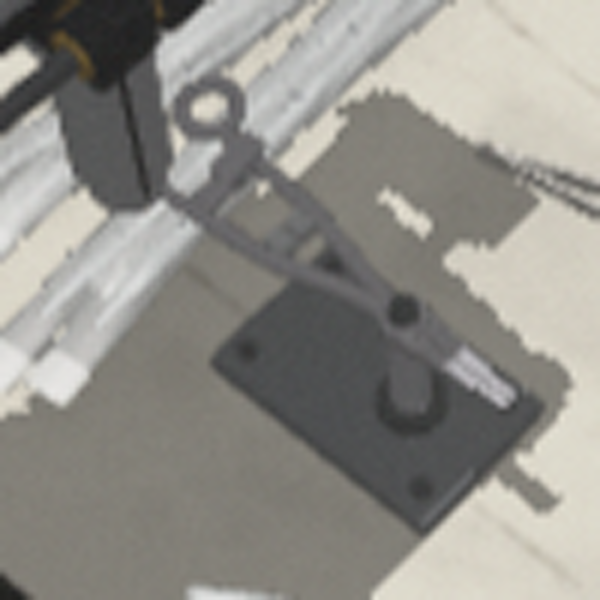

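The shut fingers cover the plate (crop (120,200)) and are clear of the ring (210,108). Pressing down.

{"op": "jog_arm", "data": {
  "motion": [
    [0,0,0.003,0,0,0,-1],
    [0,0,0.003,0,0,0,-1],
    [0,0,0,0,0,0,-1],
    [0,0,0,0,0,0,-1],
    [0,0,0,0,0,0,-1]
  ]
}}

```text
time_s: 9.35
ee_pos: [0.4444, -0.0261, 0.0574]
eef_rot: [3.141, 0.0, 1.567]
force: [-3.5, 0.6, 8.2]
grip_width: 0.0002
grip_force: 4.1
```

{"op": "jog_arm", "data": {
  "motion": [
    [0,0,-0.004,0,0,0,-1],
    [0,0,-0.008,0,0,0,-1],
    [0,0,-0.02,0,0,0,-1],
    [0,0,-0.03,0,0,0,-1],
    [0,0,-0.03,0,0,0,-1]
  ]
}}

```text
time_s: 9.85
ee_pos: [0.4439, -0.0259, 0.1502]
eef_rot: [-3.141, -0.0, 1.567]
force: [0.4, 0.0, 0.5]
grip_width: 0.0006
grip_force: 0.0
```

{"op": "jog_arm", "data": {
  "motion": [
    [0,-0.03,-0.02,0,0,0,-1],
    [0,-0.03,0,0,0,0,-1],
    [0,0,0,0,0,0,-1]
  ]
}}

```text
time_s: 10.15
ee_pos: [0.3823, -0.0256, 0.1697]
eef_rot: [3.141, 0.0, 1.567]
force: [0.0, -0.6, -0.0]
grip_width: 0.0004
grip_force: 0.0
```

Run:
```python
from h import *
crop("side",165,190,100,100,6,"pics/g.png")
o=ctrl.get_obs();print(o['ee_pos'],o['force'],o['time_s'])
```

```text
[ 0.38364261 -0.02573264  0.16973245] [-0.43514579  0.41758847  0.50194392] 10.2
```

View pics/g.png

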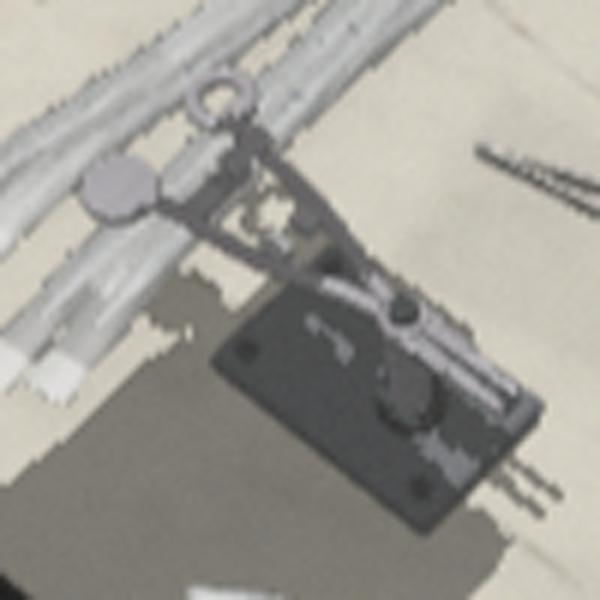

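Plate at (120,188) and ring at (221,100) are back in their exact open positions, the jaws are open, and the arm is clear.

```bash
python3 -c "
from station import ctrl
print(ctrl.hand_in())"
```

```text
the job is handed in; nothing more can be done
None
```

The hemostat's ratchet was squeezed until it caught and stayed locked by itself, then released by pressing the thumb plate straight down; the handles sprang fully open, the scissors were not touched, and the job was handed in at about 10 s.

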